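# Load the glaze-test figures onto the kiln shelf in order

## Task

Load the four little clay test figures from the drying rack onto the kiln shelf, one standing upright in the middle of each round cookie, and keep their order, since only the place in the row tells which glaze is on which: the figure at the left end of the drying rack (seen from the robot) goes on the cookie next to the witness cones, and the others follow in turn, away from the cones. Set them down gently without dropping or tipping them and without letting one touch another.

Things in the scene. Friction and masses are not known exactly. Their poses are not given: they have to be found in the camera images.
- bear: Loose clay bear, pink terracotta like the others, round head and ears; 76 mm tall, about 110 g. Round barrel body 47 mm across from 18 to 36 mm above its base: grip from above, in any direction, about 34 mm up. Feet reach 10 mm out in front, only below 13 mm; all else is within the body's width. Origin: centre of the underside; z up, face along -x; may face any way at the end.
- rabbit: Loose clay rabbit, pink terracotta like the others, slimmest, long ears; 80 mm tall, about 75 g. Round barrel body 39 mm across from 18 to 36 mm above its base: grip from above, in any direction, about 34 mm up. Feet reach 10 mm out in front, only below 13 mm; all else is within the body's width. Origin: centre of the underside; z up, face along -x; may face any way at the end.
- elephant: Loose clay elephant, pink terracotta like the others, widest, flat ears, trunk; 70 mm tall, about 130 g. Round barrel body 53 mm across from 18 to 36 mm above its base: grip from above, in any direction, about 34 mm up. Feet reach 10 mm out in front, only below 13 mm; all else is within the body's width. Origin: centre of the underside; z up, face along -x; may face any way at the end.
- owl: Loose clay owl, pink terracotta like the others, no neck, pointed tufts, beak; 68 mm tall, about 100 g. Round barrel body 43 mm across from 18 to 36 mm above its base: grip from above, in any direction, about 34 mm up. Feet reach 10 mm out in front, only below 13 mm; all else is within the body's width. Origin: centre of the underside; z up, face along -x; may face any way at the end.
- bat_bear: Fixed white plaster bat, 78 x 78 x 12 mm, on which the bear starts (within 6 mm of its centre); it stays and so keeps its place in the row. Origin: centre of the underside. The bats lie 105 mm apart in a row on a slatted drying rack 540 x 90 mm, 38 mm high, a pinch pot at its end; x across the row (away from the robot), y along it to the robot's left.
- bat_rabbit: Fixed white plaster bat, 78 x 78 x 12 mm, on which the rabbit starts (within 6 mm of its centre); it stays and so keeps its place in the row. Origin: centre of the underside. The bats lie 105 mm apart in a row on a slatted drying rack 540 x 90 mm, 38 mm high, a pinch pot at its end; x across the row (away from the robot), y along it to the robot's left.
- bat_elephant: Fixed white plaster bat, 78 x 78 x 12 mm, on which the elephant starts (within 6 mm of its centre); it stays and so keeps its place in the row. Origin: centre of the underside. The bats lie 105 mm apart in a row on a slatted drying rack 540 x 90 mm, 38 mm high, a pinch pot at its end; x across the row (away from the robot), y along it to the robot's left.
- bat_owl: Fixed white plaster bat, 78 x 78 x 12 mm, on which the owl starts (within 6 mm of its centre); it stays and so keeps its place in the row. Origin: centre of the underside. The bats lie 105 mm apart in a row on a slatted drying rack 540 x 90 mm, 38 mm high, a pinch pot at its end; x across the row (away from the robot), y along it to the robot's left.
- kiln_shelf: Fixed buff slab 560 (along y) x 100 mm on props, top 46 mm over the table, with four fixed round cookies, 80 mm across, 8 mm thick, at x = 0, y = +157.5, +52.5, -52.5, -157.5 mm; their tops at z = 54 mm. Origin: on the table under its middle; x away from the robot, y to its left. May stand nearer than the drying rack or beyond it; centre lines 130 mm apart or more.
- cone_pack: Witness cones: clay bar 66 x 24 x 14 mm with three slender pale cones, 58 mm high in all, stuck fast crosswise on the kiln shelf near one end, at x = 0, y = +250 or -250 mm of the shelf's frame, 92 mm beyond the last cookie's centre (a round prop 38 mm across, 45 mm high, at the other end). Places are counted from it. Origin: centre of the underside.
Things that resemble listed ones, but are neither listed nor needed, are in the scene too. Leave any purple look-alike of the bear alone. Leave any turquoise look-alike of the elephant alone.

How it is judged (in metres and radians):
At the end, for the whole second after the job is handed in: Every figure stands released, at rest and upright (7 degrees) on a cookie, within 12 mm of its centre along and across the shelf; counted from the cone pack they stand in the order of their bats from the robot's left to right (x of bear in the frame of kiln_shelf between -0.012 and 0.012 m and z of bear in the frame of kiln_shelf between 0.05 and 0.058 m and angle between each of bear, rabbit, elephant, owl's own z axis and vertical below 0.12 rad and linear speed of each of bear, rabbit, elephant, owl below 0.02 m/s and contact force between the fingers and bear below 0.1 N and ((world y of bat_bear between 0.105 and 0.21 m and horizontal distance between bear and cone_pack between 0.0805 and 0.1045 m) or (world y of bat_bear between 0 and 0.105 m and horizontal distance between bear and cone_pack between 0.1855 and 0.2095 m) or (world y of bat_bear between -0.105 and 0 m and horizontal distance between bear and cone_pack between 0.2905 and 0.3145 m) or (world y of bat_bear between -0.21 and -0.105 m and horizontal distance between bear and cone_pack between 0.3955 and 0.4195 m)) and x of rabbit in the frame of kiln_shelf between -0.012 and 0.012 m and z of rabbit in the frame of kiln_shelf between 0.05 and 0.058 m and contact force between the fingers and rabbit below 0.1 N and ((world y of bat_rabbit between 0.105 and 0.21 m and horizontal distance between rabbit and cone_pack between 0.0805 and 0.1045 m) or (world y of bat_rabbit between 0 and 0.105 m and horizontal distance between rabbit and cone_pack between 0.1855 and 0.2095 m) or (world y of bat_rabbit between -0.105 and 0 m and horizontal distance between rabbit and cone_pack between 0.2905 and 0.3145 m) or (world y of bat_rabbit between -0.21 and -0.105 m and horizontal distance between rabbit and cone_pack between 0.3955 and 0.4195 m)) and x of elephant in the frame of kiln_shelf between -0.012 and 0.012 m and z of elephant in the frame of kiln_shelf between 0.05 and 0.058 m and contact force between the fingers and elephant below 0.1 N and ((world y of bat_elephant between 0.105 and 0.21 m and horizontal distance between elephant and cone_pack between 0.0805 and 0.1045 m) or (world y of bat_elephant between 0 and 0.105 m and horizontal distance between elephant and cone_pack between 0.1855 and 0.2095 m) or (world y of bat_elephant between -0.105 and 0 m and horizontal distance between elephant and cone_pack between 0.2905 and 0.3145 m) or (world y of bat_elephant between -0.21 and -0.105 m and horizontal distance between elephant and cone_pack between 0.3955 and 0.4195 m)) and x of owl in the frame of kiln_shelf between -0.012 and 0.012 m and z of owl in the frame of kiln_shelf between 0.05 and 0.058 m and contact force between the fingers and owl below 0.1 N and ((world y of bat_owl between 0.105 and 0.21 m and horizontal distance between owl and cone_pack between 0.0805 and 0.1045 m) or (world y of bat_owl between 0 and 0.105 m and horizontal distance between owl and cone_pack between 0.1855 and 0.2095 m) or (world y of bat_owl between -0.105 and 0 m and horizontal distance between owl and cone_pack between 0.2905 and 0.3145 m) or (world y of bat_owl between -0.21 and -0.105 m and horizontal distance between owl and cone_pack between 0.3955 and 0.4195 m))); the robot touches nothing.
It fails at once if two figures knock together (contact force between bear and rabbit above 0.5 N or contact force between any of bear, rabbit and elephant above 0.5 N or contact force between any of bear, rabbit, elephant and owl above 0.5 N).
It fails at once if a figure is tipped by more than about 35 degrees (angle between any of bear, rabbit, elephant, owl's own z axis and vertical above 0.6 rad).
It fails at once if a figure is dropped (falls freely by more than about 12 mm) ((linear speed of bear above 0.5 m/s and contact force between the fingers and bear below 0.05 N) or (linear speed of rabbit above 0.5 m/s and contact force between the fingers and rabbit below 0.05 N) or (linear speed of elephant above 0.5 m/s and contact force between the fingers and elephant below 0.05 N) or (linear speed of owl above 0.5 m/s and contact force between the fingers and owl below 0.05 N)).
It also fails if it takes over 102 s, if anything falls off the work surface, if the arm or the gripper's body presses on something with over 40 N, if the wrist force passes 120 N, or if a joint passes its speed limit or range.

## Robot

A 6-joint arm with a two-finger parallel gripper is mounted at the origin on the work surface. World frame = base frame: x ahead of the robot, y to its left, z up, the work surface at z = 0. Lengths are in mm, angles in rad, forces in N, time in s.
With the tool pointing down it reaches from about 275 to 825 mm from the base axis. Payload 5.2 kg.
Tool frame: the origin (TCP) lies at the very end of the fingers, on their centre line; the grasp point (between the pads) lies 19 mm behind it; z points along the fingers, x is the direction in which the jaws open and shut, and the axes are right-handed (so a half turn about z gives the same grasp; the last joint's range is limited). The gripper opens to 93 mm and grips with 3 to 60 N. Pads are 15 mm wide; open, the fingers measure 128 mm over their backs; the gripper's body (75 mm by 188 mm) begins 65 mm behind the grasp point.
Start: joints at [0.957, 0.259, 1.535, -0, 1.348, -0.203], TCP at [219.618, 504.255, 218.653] pointing down, gripper open.
Joint ranges: [-3.14, 3.14], [-0.91, 2.08], [0.19, 2.58], [-1.22, 4.36], [0.22, 2.71], [-3.12, 3.12]. Speed limits (rad/s): [2.57, 2.57, 3.14, 3.14, 3.14, 3.14].

## Interface

Orientations are given as a unit quaternion [x, y, z, w].
In Python, from workcell import * gives the robot as it stands. Calls block until the motion is done:
- move_ptp(position, orientation): joint-space move of the TCP to a pose.
- move_straight(position, ori=None, feed=150, max_force=None): straight line of the TCP; ori=None keeps the orientation; feed is the mean speed in mm/s. With max_force (N) it stops when the force on the tool has changed by that much, and returns True; else False.
- move_j(angles): joint-space move.
- move_gripper(opening): finger opening in mm; the grip force is fixed at half the most; returns when the fingers have stopped.
- sleep(seconds).
- inverse_kinematics(position, orientation): joint angles nearest the present ones, or None.
- state(): the state.
- snapshot(name): name is "scene" or "top"; returns a dict with "image" (384x512x3 uint8, blue, green, red), "camera_matrix" (3x3 intrinsics, pixels), "k1" (the pictures are not rectified: a ray, as slopes to the right and down, at radius r is drawn at 1 + k1 r^2 times it, then the intrinsics apply), "extrinsics" (4x4, takes a point from world to camera coordinates). Camera axes: x right, y down, z forward; pixel columns grow to the right and rows downward; lengths in mm; the calibration is good to about 2 mm. A picture is of the moment at which its call begins. There is no depth.
A pose or a line that the arm cannot do raises IKError and nothing moves.
- close_job(): hands the job in, once; it reports no verdict.
The state is a dict: "t": time; "q": joint angles; "qvel": joint speeds; "joint_efforts": joint torques, N m; "tcp_pos": TCP position; "eef_rot": TCP orientation; "contact_force": force on the tool from outside, world axes, zero at the start; "moment": the same for the moment, N m; "opening": finger opening in mm.
Only numpy, scipy, OpenCV 4.12 (cv2) and the standard library are available. Lean on these libraries where they do the work, as an engineer would, in place of code of your own. Each camera call takes 0.05 s, during which the arm holds its last target.

## Working session

There is one attempt and no reset: what is moved stays moved. The work goes in short steps, each a Python script; the robot and the scene stay as the last script left them, time stands still between calls to the robot, and variables do not carry over. Pictures are saved under pics/ and viewed, and the job is handed in when it is done.

```bash
ls; mkdir -p pics
python3 - <<'E'
from workcell import *
import cv2
s=state();print(s)
for n in("scene","top"):
    d=snapshot(n);cv2.imwrite(f"pics/{n}0.png",d["image"]);print(n,d["camera_matrix"],d["k1"],d["extrinsics"])
E
```

```text
pics
{'t': 0.0, 'q': array([ 9.57206590e-01,  2.59328638e-01,  1.53612143e+00, -2.61387790e-05,
        1.34799940e+00, -2.02823571e-01]), 'qvel': array([0.0025602 , 0.00021308, 0.00037711, 0.00198226, 0.00017035,
       0.00058803]), 'joint_efforts': array([ 3.01665377e-04, -4.37291837e+01, -2.84009564e+01,  7.19144591e-02,
        4.09948546e-02, -1.39272211e-04]), 'tcp_pos': array([219.28505116, 503.77220579, 217.81006305]), 'eef_rot': array([ 8.36452436e-01,  5.48038740e-01, -8.58447709e-04,  3.53789752e-04]), 'contact_force': array([-0.03483574,  0.00816672,  0.52269618]), 'moment': array([ 0.01821635, -0.04829097, -0.0323723 ]), 'opening': 93.08664940640848}
scene [[354.24405214   0.         252.29685903]
 [  0.         354.24405214 189.31907916]
 [  0.           0.           1.        ]] 0.01570282993611857 [[-8.62449216e-01  5.06143406e-01 -4.51256751e-04  4.04165173e+02]
 [ 3.44485912e-01  5.86337297e-01 -7.33169851e-01 -1.31221259e+02]
 [-3.70824497e-01 -6.32477214e-01 -6.80045415e-01  9.91241313e+02]
 [ 0.00000000e+00  0.00000000e+00  0.00000000e+00  1.00000000e+00]]
top [[459.13902306   0.         250.14894776]
 [  0.         459.13902306 186.38976268]
 [  0.           0.           1.        ]] -0.17296218980276298 [[ 2.66741623e-02 -9.99600441e-01 -9.35134138e-03 -8.93751785e-01]
 [-9.97595784e-01 -2.60197822e-02 -6.42310109e-02  5.10188229e+02]
 [ 6.39620269e-02  1.10421671e-02 -9.97891241e-01  1.01997136e+03]
 [ 0.00000000e+00  0.00000000e+00  0.00000000e+00  1.00000000e+00]]
```

View pics/scene0.png

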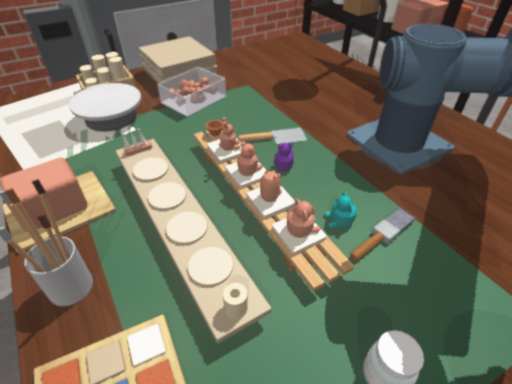

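View pics/top0.png

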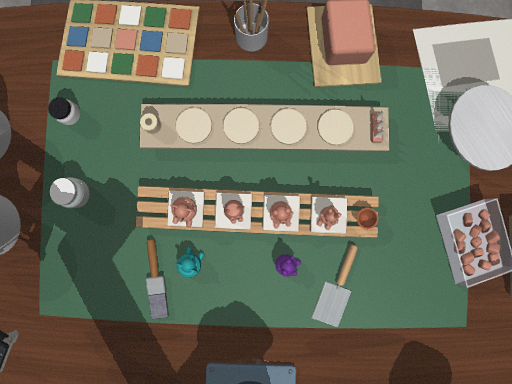

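Run:
```python
import cv2,numpy as np
t=cv2.imread("pics/top0.png");s=cv2.imread("pics/scene0.png")
a=cv2.resize(t[180:240,155:360],None,fx=3.9,fy=3.9,interpolation=cv2.INTER_CUBIC)
b=cv2.resize(s[110:260,195:345],None,fx=3.9,fy=3.9,interpolation=cv2.INTER_CUBIC)
cv2.imwrite("pics/topz.png",a);cv2.imwrite("pics/scz.png",b)
```

```text
(no output)
```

View pics/topz.png

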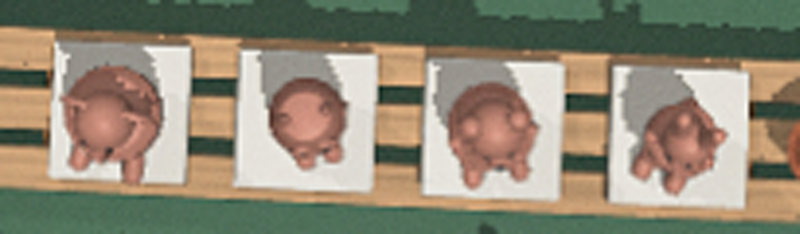

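View pics/scz.png

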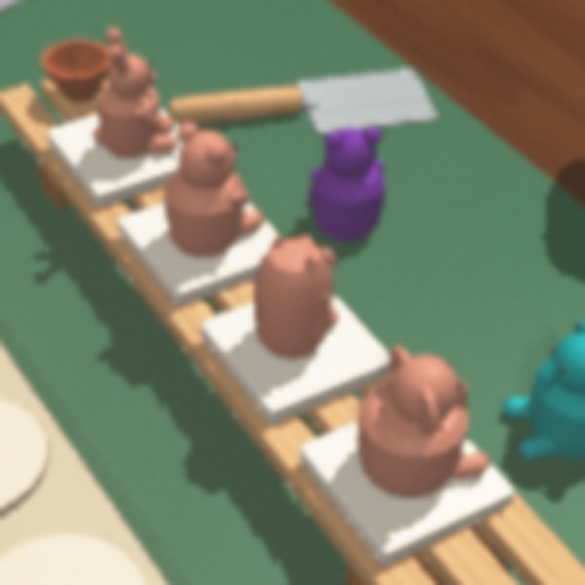

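```bash
cat > h.py <<'E'
import cv2,numpy as np
from workcell import *
def rays(d,px):
    px=np.asarray(px,float).reshape(-1,1,2)
    u=cv2.undistortPoints(px,d["camera_matrix"],np.array([d["k1"],0,0,0.])).reshape(-1,2)
    R=d["extrinsics"][:3,:3];t=d["extrinsics"][:3,3]
    D=np.c_[u,np.ones(len(u))]@R
    return -R.T@t,D/np.linalg.norm(D,axis=1,keepdims=True)
def plane(d,px,z):
    c,D=rays(d,px);return c+D*((z-c[2])/D[:,2])[:,None]
def tri(d1,p1,d2,p2):
    c1,D1=rays(d1,p1);c2,D2=rays(d2,p2);out=[]
    for a,b in zip(D1,D2):
        s=np.linalg.lstsq(np.c_[a,-b],c2-c1,rcond=None)[0]
        A=c1+a*s[0];B=c2+b*s[1];out.append(np.r_[(A+B)/2,np.linalg.norm(A-B)])
    return np.array(out)
def proj(d,P):
    R=d["extrinsics"][:3,:3]
    return cv2.projectPoints(np.asarray(P,float).reshape(-1,1,3),cv2.Rodrigues(R)[0],d["extrinsics"][:3,3],d["camera_matrix"],np.array([d["k1"],0,0,0.]))[0].reshape(-1,2)
def comps(mask,amin,amax):
    cs,_=cv2.findContours(mask,cv2.RETR_EXTERNAL,cv2.CHAIN_APPROX_NONE)
    return [c for c in cs if amin<cv2.contourArea(c)<amax]
def fitcirc(P):
    A=np.c_[2*P[:,:2],np.ones(len(P))];s=np.linalg.lstsq(A,(P[:,:2]**2).sum(1),rcond=None)[0]
    return s[:2],np.sqrt(s[2]+s[0]**2+s[1]**2)
E
python3 - <<'E'
from h import *
import pickle
T=snapshot("top");S=snapshot("scene");pickle.dump((T,S),open("s0.pkl","wb"))
for n,d in(("T",T),("S",S)):
    h=cv2.cvtColor(d["image"],cv2.COLOR_BGR2HSV)
    for nm,pts in dict(T=dict(cookie=[(241,126)],shelf=[(265,112)],bat=[(190,225),(250,215)],fig=[(183,210),(232,212),(330,215)],shadow=[(180,195)],cone=[(377,127)]),S=dict(cookie=[(210,266)],shelf=[(175,262)],bat=[(290,240),(262,205)],fig=[(302,230),(270,190)],cone=[(137,147)])) [n].items():
        print(n,nm,[h[y,x].tolist() for x,y in pts])
E
```

```text
T cookie [[21, 38, 221]]
T shelf [[18, 50, 188]]
T bat [[6, 102, 170], [17, 24, 213]]
T fig [[8, 105, 195], [7, 100, 210], [7, 105, 170]]
T shadow [[30, 12, 149]]
T cone [[30, 15, 150]]
S cookie [[20, 30, 246]]
S shelf [[19, 58, 163]]
S bat [[19, 25, 172], [20, 27, 172]]
S fig [[8, 105, 129], [8, 106, 135]]
S cone [[8, 88, 156]]
```

```bash
cat > meas.py <<'E'
from h import *
import pickle
T,S=pickle.load(open("s0.pkl","rb"))
hT=cv2.cvtColor(T["image"],cv2.COLOR_BGR2HSV);hS=cv2.cvtColor(S["image"],cv2.COLOR_BGR2HSV)
def roi(m,x0,y0,x1,y1):
    o=np.zeros_like(m);o[y0:y1,x0:x1]=m[y0:y1,x0:x1];return o
# cookies
mT=roi(cv2.inRange(hT,(10,20,205),(30,60,255)),160,95,365,155)
mS=roi(cv2.inRange(hS,(10,15,205),(30,50,255)),120,145,240,290)
out=[]
for nm,d,m in(("T",T,mT),("S",S,mS)):
    m=cv2.morphologyEx(m,cv2.MORPH_OPEN,np.ones((3,3),np.uint8))
    L=[]
    for c in comps(m,300,4000):
        P=plane(d,c[:,0,:],54);(ce,r)=fitcirc(P)
        L.append((ce[1],ce[0],r,cv2.fitEllipse(c)[0]))
    L.sort(key=lambda a:-a[0]);out.append(L)
    for l in L: print(nm,"cookie xy@54",np.round([l[1],l[0]],1),"r",round(l[2],1),np.round(l[3],1))
if len(out[0])==len(out[1]):
    print("tri",np.round(tri(T,[l[3] for l in out[0]],S,[l[3] for l in out[1]]),1))
# figures
E
python3 meas.py
```

```text
T cookie xy@54 [640.4 141.8] r 37.9 [193.2 125. ]
T cookie xy@54 [642.4  36.4] r 37.9 [240.8 125.1]
T cookie xy@54 [643.7 -68.4] r 37.8 [288.3 125.8]
T cookie xy@54 [ 645.1 -173.1] r 37.7 [335.5 126.6]
S cookie xy@54 [638.1 141. ] r 39.5 [210.  264.4]
S cookie xy@54 [639.8  35.7] r 39.2 [186.1 226. ]
S cookie xy@54 [641.2 -69.2] r 39.1 [166.4 194.2]
S cookie xy@54 [ 642.6 -174.4] r 39.1 [149.9 167.5]
tri [[ 639.6  142.    53.8    1.4]
 [ 641.4   36.8   54.1    1.7]
 [ 642.7  -68.    54.3    1.6]
 [ 644.1 -172.5   55.     1.3]]
```

```bash
cat > meas2.py <<'E'
from h import *
import pickle
T,S=pickle.load(open("s0.pkl","rb"))
hT=cv2.cvtColor(T["image"],cv2.COLOR_BGR2HSV);hS=cv2.cvtColor(S["image"],cv2.COLOR_BGR2HSV)
def roi(m,x0,y0,x1,y1):
    o=np.zeros_like(m);o[y0:y1,x0:x1]=m[y0:y1,x0:x1];return o
k3=np.ones((3,3),np.uint8)
fT=roi(cv2.inRange(hT,(0,80,60),(12,150,255)),160,185,350,240)
fS=roi(cv2.inRange(hS,(0,80,50),(12,150,255)),205,118,330,250)
bT=roi(cv2.inRange(hT,(0,0,100),(35,45,255)),160,185,350,240)
# bats
bT=cv2.morphologyEx(bT|fT,cv2.MORPH_OPEN,np.ones((7,7),np.uint8))
B=[]
for c in comps(bT,500,3000):
    (cx,cy),wh,a=cv2.minAreaRect(c);P=plane(T,cv2.boxPoints(((cx,cy),wh,a)),50)
    sd=[np.linalg.norm(P[i]-P[i-1]) for i in(0,1)]
    B.append(np.r_[P.mean(0)[:2],sd])
B.sort(key=lambda a:-a[1]);print("bats x y sides\n",np.round(B,1))
FT=[];
for c in sorted(comps(fT,80,3000),key=lambda c:c[:,0,0].mean()):
    m=np.zeros(fT.shape,np.uint8);cv2.drawContours(m,[c],-1,255,-1)
    big=cv2.resize(m,None,fx=4,fy=4,interpolation=cv2.INTER_LINEAR);big=(big>127).astype(np.uint8)*255
    D=cv2.distanceTransform(big,cv2.DIST_L2,5);r=D.max();ys,xs=np.where(D>r-.7)
    p=((xs.mean()+.5)/4-.5,(ys.mean()+.5)/4-.5)
    w=plane(T,[p,(p[0]+r/4,p[1])],84)
    FT.append(p);print("T fig px",np.round(p,1),"xy@84",np.round(w[0,:2],1),"R",round(abs(w[1,1]-w[0,1]),1),"area",cv2.contourArea(c), "cen-vec",np.round(c[:,0].mean(0)-p,1))
cs=sorted(comps(fS,80,5000),key=lambda c:-c[:,0,0].mean())
print([cv2.boundingRect(c) for c in cs])
cv2.imwrite("pics/masks.png",np.hstack([cv2.resize(fT[180:240,155:360],None,fx=2,fy=2),]))
pickle.dump((B,FT,cs),open("f.pkl","wb"))
# cones
m=roi(cv2.inRange(hT,(0,60,60),(14,200,255)),362,100,395,150)
for c in comps(m,20,999): print("cone bar px",c[:,0].mean(0),plane(T,[c[:,0].mean(0)],55))
E
python3 meas2.py
```

```text
bats x y sides
 [[ 455.8  151.4   76.8   75.2]
 [ 454.7   48.6   78.2   76.4]
 [ 453.   -56.3   78.2   75. ]
 [ 450.9 -160.7   76.3   77.3]]
T fig px [183.4 208.9] xy@84 [454.4 151.6] R 24.7 area 478.0 cen-vec [0.2 2.9]
T fig px [233.2 209.5] xy@84 [456.   46.1] R 19.3 area 293.5 cen-vec [0.8 1.7]
T fig px [280.  212.2] xy@84 [453.  -52.5] R 21.7 area 380.5 cen-vec [0.6 2.8]
T fig px [329.2 215.4] xy@84 [ 448.8 -156.7] R 18.6 area 296.5 cen-vec [-1.  2.]
[(292, 118, 38, 31), (287, 199, 33, 38), (260, 170, 21, 31), (237, 141, 25, 34), (206, 118, 34, 32)]
cone bar px [376.00934579 128.08411215] [[ 644.60739053 -263.93643883   55.        ]]
```

```bash
cat > m3.py <<'E'
from h import *
import pickle
T,S=pickle.load(open("s0.pkl","rb"));B,FT,cs=pickle.load(open("f.pkl","rb"))
f=lambda p,o:(np.array(p,float)+.5)/3.9-.5+o
t=f([(52,43),(190,46),(48,180),(237,45),(375,53),(374,190)],(155,180));s=f([(387,556),(303,452),(513,492),(270,418),(203,325),(325,300)],(195,110))
print(np.round(tri(T,t[:5],S,s[:5]),1))
# scene: axis of the body from silhouette edges at rows of mid barrel
hS=cv2.cvtColor(S["image"],cv2.COLOR_BGR2HSV);fS=cv2.inRange(hS,(0,80,50),(12,150,255))
R=[26.5,21.5,23.5,19.5];N=["elephant","owl","bear","rabbit"]
a=np.linspace(0,2*np.pi,60)
E=[]
for p,r,n in zip(FT,R,N):
    x,y=plane(T,[p],84)[0,:2]
    for it in range(3):
        # barrel outline in scene at z 77: row of pixels through projected centre; image edges (scene camera is not rolled)
        c=proj(S,[(x,y,50+22)])[0];v=int(round(c[1]));row=fS[v]>0;u=int(round(c[0]));l=u
        while row[l-1]:l-=1
        k=u
        while row[k+1]:k+=1
        cc,D=rays(S,[(l-.5,v)])
        # left edge only (feet are right): tangent plane -> axis lies r to the right of it
        g=D[0,:2]/np.linalg.norm(D[0,:2]);nrm=np.array([g[1],-g[0]]) # right-hand side seen from above
        dl=(np.array([x,y])-cc[:2])@nrm
        cc2,D2=rays(S,[(k+.5,v)]);g2=D2[0,:2]/np.linalg.norm(D2[0,:2]);dr=-(np.array([x,y])-cc[:2])@np.array([g2[1],-g2[0]])
    print(n,"xy",np.round([x,y],1),"dist to left/right tangent",round(dl,1),round(dr,1),"R",r, "nrm",np.round(nrm,2))
    E.append((x,y))
for nm,d,(x0,y0,x1,y1) in(("T",T,(155,180,360,240)),("S",S,(195,110,345,260))):
    im=cv2.resize(d["image"][y0:y1,x0:x1],None,fx=3.9,fy=3.9,interpolation=cv2.INTER_CUBIC)
    for (x,y),r in zip(E,R):
        for z in(50,68,86):
            q=proj(d,np.c_[x+r*np.cos(a),y+r*np.sin(a),z+0*a]);q=((q-(x0,y0)+.5)*3.9).astype(int)
            cv2.polylines(im,[q],True,(0,255,255) if z>50 else (255,0,0),1)
    cv2.imwrite(f"pics/ov{nm}.png",im)
E
python3 m3.py
```

```text
[[4.935e+02 1.929e+02 4.930e+01 7.000e-01]
 [4.927e+02 1.157e+02 4.710e+01 3.900e+00]
 [4.167e+02 1.923e+02 4.870e+01 1.000e-01]
 [4.946e+02 8.860e+01 4.820e+01 2.100e+00]
 [4.914e+02 1.130e+01 5.030e+01 3.600e+00]]
elephant xy [454.4 151.6] dist to left/right tangent 21.5 27.1 R 26.5 nrm [-0.78  0.63]
owl xy [456.   46.1] dist to left/right tangent 16.9 22.8 R 21.5 nrm [-0.85  0.53]
bear xy [453.  -52.5] dist to left/right tangent 20.6 22.7 R 23.5 nrm [-0.89  0.46]
rabbit xy [ 448.8 -156.7] dist to left/right tangent 16.1 28.1 R 19.5 nrm [-0.91  0.41]
```

```bash
python3 -c "
import cv2,numpy as np
a=cv2.imread('pics/ovT.png');b=cv2.imread('pics/ovS.png')
print(a.shape,b.shape)"
```

```text
(234, 800, 3) (585, 585, 3)
```

View pics/ovT.png

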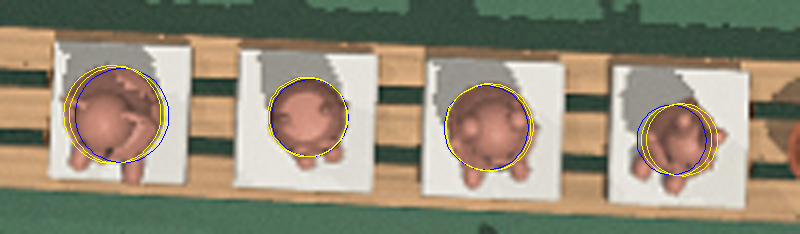

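View pics/ovS.png

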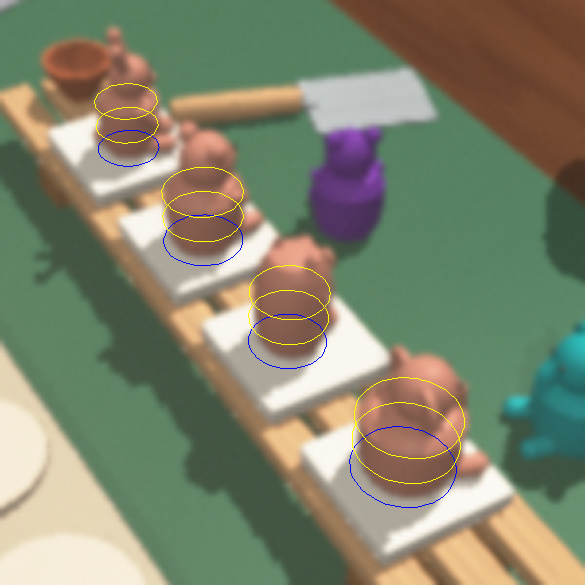

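```bash
cat > job.py <<'E'
from h import *
W=dict(elephant=53,owl=43,bear=47,rabbit=39)
PICK=dict(elephant=(452.9,152.6,90),owl=(454.5,47.1,90),bear=(452.5,-52.3,90),rabbit=(446.8,-155.7,66))
PLACE=dict(elephant=(644.1,-172.5),owl=(642.7,-68),bear=(641.4,36.8),rabbit=(639.6,142.))
ZC=200
def ori(deg):
    h=np.radians(deg)/2;return [np.cos(h),np.sin(h),0,0]
def st(m):
    s=state();print(m,"t",round(s["t"],1),"tcp",np.round(s["tcp_pos"],1),"F",np.round(s["contact_force"],2),"open",round(s["opening"],1),"q6",round(s["q"][5],2))
def pick(n):
    x,y,a=PICK[n];move_ptp([x,y,ZC],ori(a));move_gripper(W[n]+27);st("above")
    move_straight([x,y,90],feed=150);hit=move_straight([x,y,65.5],feed=60,max_force=6);st(f"down hit={hit}")
    if hit: return False
    move_gripper(W[n]-12);st("gripped")
    move_straight([x,y,75],feed=30);move_straight([x,y,ZC],feed=120);st("lifted");return True
def place(n,dx=0,dy=0):
    x,y=PLACE[n];x+=dx;y+=dy;a=PICK[n][2]
    move_straight([x,y,ZC],feed=170);st("over")
    move_straight([x,y,77],feed=110);sleep(.2);st("near")
    hit=move_straight([x,y,66.5],feed=12,max_force=3);st(f"set hit={hit}")
def release(n):
    s=state();p=s["tcp_pos"];move_gripper(W[n]+24);st("open")
    x,y=p[:2]
    move_straight([x,y,90],feed=60);move_straight([x,y,ZC],feed=170);st("up")
E
python3 - <<'E'
from job import *
for n in PICK:
    for (x,y) in(PICK[n][:2],PLACE[n]):
        for z in (66,200): print(n,np.round(inverse_kinematics([x,y,z],ori(PICK[n][2])),2))
print(pick("elephant"))
d=snapshot("scene");cv2.imwrite("pics/e1.png",d["image"])
E
```

```text
elephant [ 0.09  0.3   1.9  -0.    0.94 -1.48]
elephant [ 0.09  0.14  1.73 -0.    1.27 -1.48]
elephant [-0.43  0.59  1.42 -0.    1.14 -2.  ]
elephant [-0.43  0.48  1.25 -0.    1.41 -2.  ]
owl [-0.14  0.26  1.95 -0.    0.92 -1.71]
owl [-0.14  0.1   1.77 -0.    1.26 -1.71]
owl [-0.28  0.56  1.48 -0.    1.11 -1.85]
owl [-0.28  0.44  1.31 -0.    1.39 -1.85]
bear [-0.36  0.26  1.96 -0.    0.92 -1.93]
bear [-0.36  0.1   1.78 -0.    1.26 -1.93]
bear [-0.12  0.55  1.49 -0.    1.11 -1.69]
bear [-0.12  0.44  1.32 -0.    1.38 -1.69]
rabbit [-0.57  0.29  1.92 -0.    0.94 -1.72]
rabbit [-0.57  0.13  1.74 -0.    1.27 -1.72]
rabbit [ 0.05  0.57  1.45 -0.    1.12 -1.1 ]
rabbit [ 0.05  0.46  1.29 -0.    1.39 -1.1 ]
above t 2.2 tcp [452.8 152.8 200. ] F [ 1.09  0.27 -0.48] open 79.9 q6 -1.48
down hit=False t 3.7 tcp [452.7 152.6  65.2] F [-0.58  0.23  0.18] open 80.6 q6 -1.48
gripped t 4.2 tcp [453.  152.6  65.7] F [-0.61 -0.18  1.37] open 52.2 q6 -1.48
lifted t 5.9 tcp [452.3 152.5 199.2] F [-0.02  0.59 -1.03] open 51.9 q6 -1.48
True
```

View pics/e1.png

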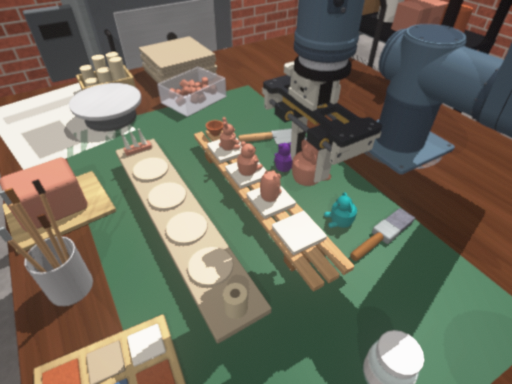

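The elephant hangs upright in the jaws (about 312,165). Its bat at (298,234) is empty and the other three figures haven't moved. The opening of 52 mm matches the 53 mm body.

Run:
```python
from job import *
place("elephant")
d=snapshot("scene");cv2.imwrite("pics/e2.png",cv2.resize(d["image"][100:300,90:350],None,fx=3,fy=3))
```

```text
over t 8.3 tcp [ 644.  -171.9  200.2] F [ 0.22  0.36 -0.9 ] open 51.9 q6 -2.0
near t 9.8 tcp [ 644.5 -172.7   77.8] F [ 0.2  -0.06 -1.18] open 51.9 q6 -2.0
set hit=True t 10.4 tcp [ 644.  -172.5   69.7] F [-0.45  0.8   5.41] open 51.8 q6 -2.0
```

View pics/e2.png

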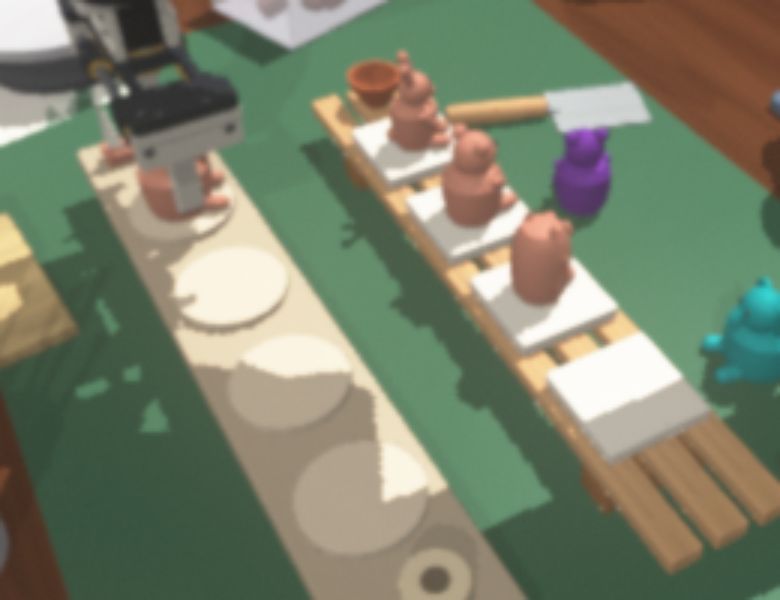

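The elephant is on the cookie next to the cones (base near 178,212 in this zoom). Contact came at TCP z 69.7, against 69.5 expected. I'll release it and fetch the owl.

Run:
```python
from job import *
release("elephant")
print(pick("owl"))
for n,(x0,y0,x1,y1) in dict(top=(130,90,400,240),scene=(90,100,350,300)).items():
    d=snapshot(n);cv2.imwrite(f"pics/o1{n}.png",cv2.resize(d["image"][y0:y1,x0:x1],None,fx=2.9,fy=2.9,interpolation=cv2.INTER_CUBIC))
```

```text
open t 11.1 tcp [ 643.2 -172.1   68.4] F [ 0.45  0.44 -0.36] open 77.2 q6 -2.0
up t 12.4 tcp [ 643.4 -172.2  198.6] F [ 0.31 -0.31 -0.4 ] open 76.9 q6 -2.0
above t 13.9 tcp [454.8  46.7 199.8] F [-0.18 -0.36 -0.69] open 69.9 q6 -1.71
down hit=False t 15.3 tcp [454.3  47.1  65.2] F [-0.24 -0.22  0.64] open 70.0 q6 -1.71
gripped t 15.9 tcp [454.7  47.   65.7] F [-0.15  0.68  1.35] open 42.2 q6 -1.71
lifted t 17.6 tcp [453.9  47.2 199.2] F [ 0.82 -0.02 -1.69] open 42.1 q6 -1.71
True
```

View pics/o1top.png

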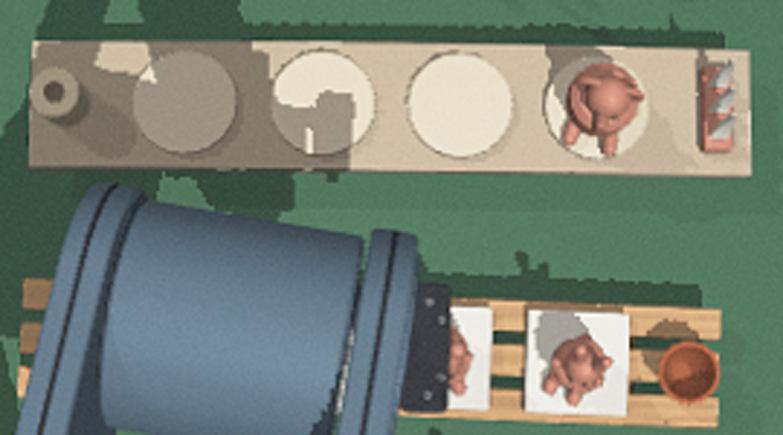

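View pics/o1scene.png

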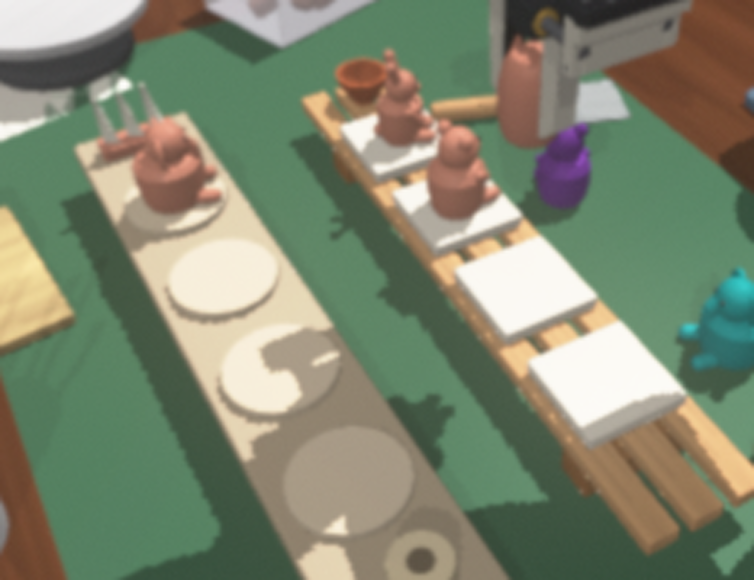

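The elephant stands upright and its offset from the cookie centre (597,106 in the top zoom) is about what parallax gives. The owl is in the jaws. Next I'll set it down and fetch the bear.

Run:
```python
from job import *
place("owl");release("owl")
print(pick("bear"))
for n,(x0,y0,x1,y1) in dict(top=(130,90,400,240),scene=(90,100,350,300)).items():
    d=snapshot(n);cv2.imwrite(f"pics/b1{n}.png",cv2.resize(d["image"][y0:y1,x0:x1],None,fx=2.9,fy=2.9,interpolation=cv2.INTER_CUBIC))
```

```text
over t 19.1 tcp [642.3 -67.6 200. ] F [-0.62 -0.64 -0.93] open 42.0 q6 -1.85
near t 20.6 tcp [643.1 -68.1  77.7] F [0.35 0.43 0.12] open 42.3 q6 -1.85
set hit=True t 21.2 tcp [642.6 -68.   69.7] F [-1.21 -0.25  3.78] open 42.1 q6 -1.85
open t 21.8 tcp [641.8 -67.8  68.6] F [0.48 0.46 0.88] open 67.0 q6 -1.85
up t 23.1 tcp [641.9 -67.8 198.7] F [0.54 0.46 0.31] open 66.9 q6 -1.85
above t 24.3 tcp [453.  -52.4 199.7] F [-0.11  0.34 -0.2 ] open 74.2 q6 -1.93
down hit=False t 25.8 tcp [452.3 -52.2  65.2] F [ 0.72 -0.43  0.15] open 73.8 q6 -1.93
gripped t 26.3 tcp [452.7 -52.4  65.7] F [ 0.53 -0.07  0.46] open 45.9 q6 -1.93
lifted t 28.0 tcp [452.  -52.1 199.2] F [ 0.85 -0.5  -2.43] open 45.9 q6 -1.93
True
```

View pics/b1top.png

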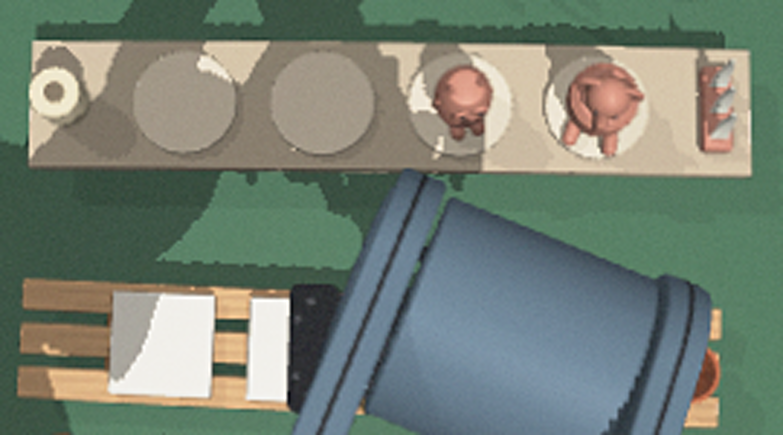

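View pics/b1scene.png

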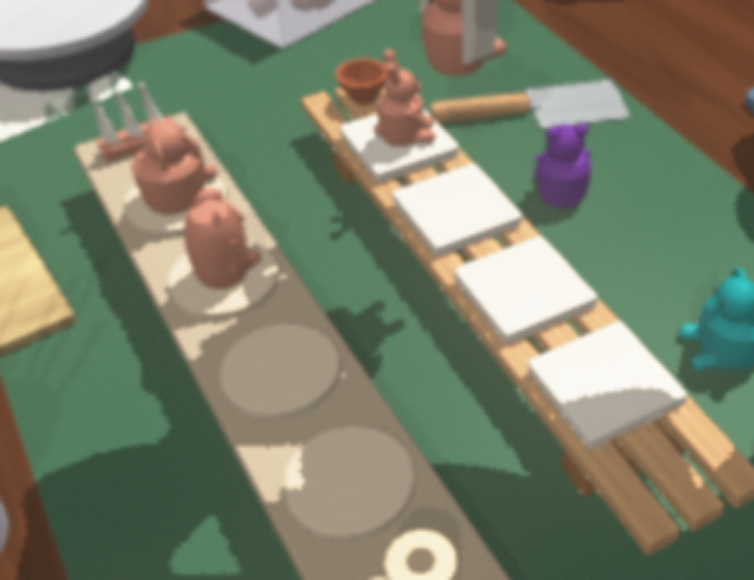

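The owl stands centred on the second cookie (about 462,97 in the top zoom, 217,245 in the scene zoom) and the bear is in the jaws. Next I'll set the bear down and fetch the rabbit.

Run:
```python
from job import *
place("bear");release("bear")
print(pick("rabbit"))
for n,(x0,y0,x1,y1) in dict(top=(130,90,400,240),scene=(90,100,350,300)).items():
    d=snapshot(n);cv2.imwrite(f"pics/r1{n}.png",cv2.resize(d["image"][y0:y1,x0:x1],None,fx=2.9,fy=2.9,interpolation=cv2.INTER_CUBIC))
```

```text
over t 29.5 tcp [640.9  36.6 199.9] F [-0.27 -0.18 -1.57] open 46.2 q6 -1.69
near t 30.9 tcp [641.8  36.8  77.7] F [ 0.09 -0.2  -0.92] open 45.8 q6 -1.69
set hit=True t 31.6 tcp [641.3  36.8  69.7] F [ 0.52 -0.39  3.44] open 46.0 q6 -1.69
open t 32.2 tcp [640.5  36.9  68.6] F [ 0.52  0.52 -0.59] open 70.9 q6 -1.69
up t 33.5 tcp [640.6  36.9 198.7] F [ 0.26 -0.49 -0.48] open 71.2 q6 -1.69
above t 34.9 tcp [ 447.2 -155.3  199.9] F [-0.81 -0.31 -0.43] open 66.1 q6 -1.72
down hit=False t 36.3 tcp [ 446.6 -155.6   65.2] F [-1.3  -0.36 -0.84] open 65.7 q6 -1.72
gripped t 36.9 tcp [ 446.9 -155.8   65.7] F [ 0.08 -0.85  1.62] open 38.1 q6 -1.72
lifted t 38.6 tcp [ 446.3 -155.4  199.2] F [-1.02  0.44 -1.09] open 38.2 q6 -1.72
True
```

View pics/r1top.png

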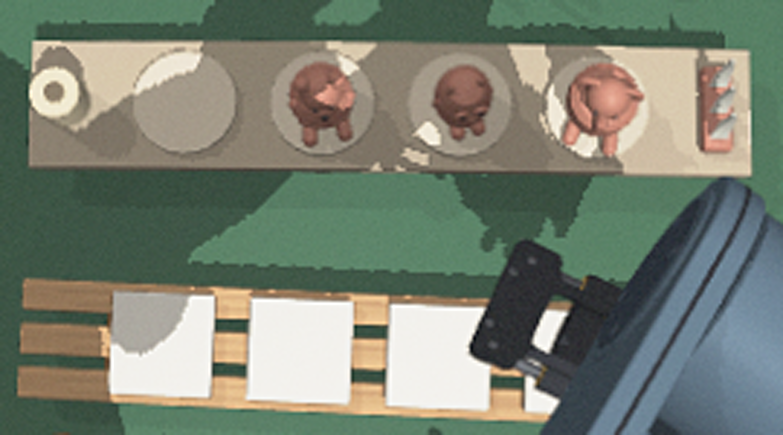

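View pics/r1scene.png

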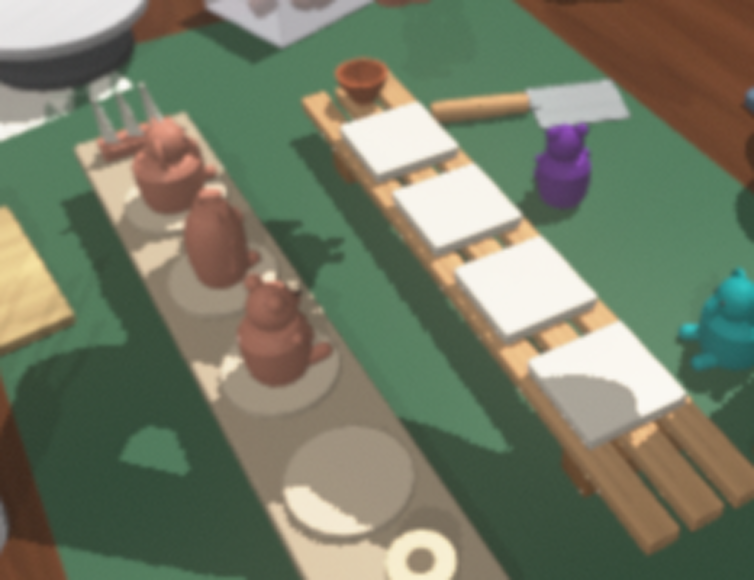

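The bear stands on the third cookie (about 322,100 top, 277,340 scene) and the rabbit is lifted. After setting the rabbit down I'll move the arm well out of the way for a clean last look.

Run:
```python
from job import *
import pickle
place("rabbit");release("rabbit")
move_straight([450,200,230]);move_ptp([219.6,504.3,230],ori(66.5));sleep(.5);st("home")
T=snapshot("top");S=snapshot("scene");pickle.dump((T,S),open("s1.pkl","wb"))
hT=cv2.cvtColor(T["image"],cv2.COLOR_BGR2HSV)
a=np.linspace(0,2*np.pi,60)
for nm,d,(x0,y0,x1,y1) in(("T",T,(130,90,400,160)),("S",S,(110,110,260,310))):
    im=cv2.resize(d["image"][y0:y1,x0:x1],None,fx=2.9,fy=2.9,interpolation=cv2.INTER_CUBIC)
    for n,(x,y) in PLACE.items():
        for z,r,c in((54,40,(255,0,0)),(54,W[n]/2,(0,255,0)),(90,W[n]/2,(0,255,255))):
            q=proj(d,np.c_[x+r*np.cos(a),y+r*np.sin(a),z+0*a]);cv2.polylines(im,[((q-(x0,y0)+.5)*2.9).astype(int)],True,c,1)
    cv2.imwrite(f"pics/fin{nm}.png",im)
m=cv2.inRange(hT,(0,80,60),(12,170,255));k=np.zeros_like(m);k[95:155,165:362]=m[95:155,165:362]
for c in comps(k,80,3000):
    b=np.zeros_like(k);cv2.drawContours(b,[c],-1,255,-1);b=cv2.resize(b,None,fx=4,fy=4);D=cv2.distanceTransform((b>127).astype(np.uint8),cv2.DIST_L2,5);ys,xs=np.where(D>D.max()-.7)
    print(np.round(plane(T,[(xs.mean()/4-.4,ys.mean()/4-.4)],88)[0],1))
```

```text
over t 40.9 tcp [639.4 141.4 200.1] F [ 0.15  0.16 -1.49] open 38.1 q6 -1.1
near t 42.4 tcp [640.  142.   77.7] F [ 0.56 -0.6  -0.61] open 38.3 q6 -1.1
set hit=True t 43.0 tcp [639.5 142.   69.7] F [-1.06  0.44  4.81] open 38.1 q6 -1.1
open t 43.6 tcp [638.7 142.   68.6] F [-0.94 -0.38  1.06] open 63.3 q6 -1.1
up t 44.9 tcp [638.8 141.9 198.7] F [-0.69  0.27  0.08] open 63.3 q6 -1.1
home t 48.3 tcp [219.8 504.2 230. ] F [-0.81 -0.78  0.49] open 63.0 q6 -0.2
[643.1 -67.6  88. ]
[ 644.7 -171.4   88. ]
[640.7  36.8  88. ]
[640.5 141.2  88. ]
```

View pics/finT.png

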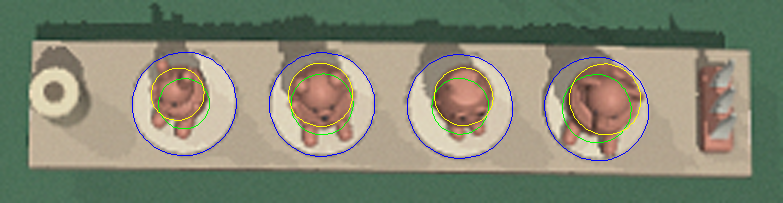

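View pics/finS.png

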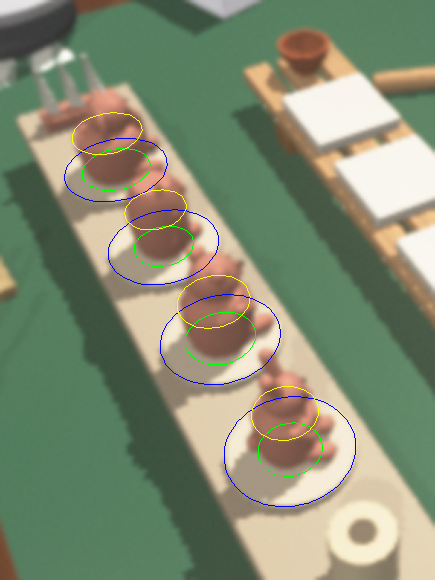

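The overlays show all four upright on the right cookies. The rabbit looks a little left of its circle in the scene view, so I'll measure the bodies against the cookies in that view before handing in.

Run:
```python
from h import *
import pickle
T,S=pickle.load(open("s1.pkl","rb"))
W=dict(elephant=53,owl=43,bear=47,rabbit=39)
C=dict(elephant=(642.6,-174.4),owl=(641.2,-69.2),bear=(639.8,35.7),rabbit=(638.1,141.)) # cookie centres as seen by scene cam
hS=cv2.cvtColor(S["image"],cv2.COLOR_BGR2HSV);f=cv2.inRange(hS,(0,75,40),(12,190,255))
for n,(x,y) in C.items():
  for z in(60,66,72):
    c=proj(S,[(x,y,z)])[0];v=int(round(c[1]));l=k=int(round(c[0]))
    while f[v,l-1]:l-=1
    while f[v,k+1]:k+=1
    cc,D=rays(S,[(l-.5,v),(k+.5,v)]);o=[]
    for d in D:
        g=d[:2]/np.linalg.norm(d[:2]);nr=np.array([g[1],-g[0]]);o.append((np.array(cc[:2])-(x,y))@nr)
    print(n,z,"left,right edge about cookie axis",np.round(o,1),"left-axis offset",round(o[0]+W[n]/2,1),np.round(nr,2))
c0=cv2.resize(S["image"][220:290,180:250],None,fx=8,fy=8,interpolation=cv2.INTER_CUBIC);cv2.imwrite("pics/rab.png",c0)
t0=cv2.resize(T["image"][100:150,165:225],None,fx=10,fy=10,interpolation=cv2.INTER_CUBIC);cv2.imwrite("pics/rabT.png",t0)
```

```text
elephant 60 left,right edge about cookie axis [-25.5  35.4] left-axis offset 1.0 [-0.97  0.22]
elephant 66 left,right edge about cookie axis [-26.4  23. ] left-axis offset 0.1 [-0.98  0.21]
elephant 72 left,right edge about cookie axis [-25.3  30.6] left-axis offset 1.2 [-0.98  0.22]
owl 60 left,right edge about cookie axis [-19.3  19.1] left-axis offset 2.2 [-0.97  0.24]
owl 66 left,right edge about cookie axis [-20.3  26.1] left-axis offset 1.2 [-0.97  0.25]
owl 72 left,right edge about cookie axis [-21.2  26.9] left-axis offset 0.3 [-0.97  0.25]
bear 60 left,right edge about cookie axis [-22.6  30. ] left-axis offset 0.9 [-0.95  0.31]
bear 66 left,right edge about cookie axis [-23.5  34.4] left-axis offset -0.0 [-0.95  0.32]
bear 72 left,right edge about cookie axis [-22.7  34.9] left-axis offset 0.8 [-0.95  0.32]
rabbit 60 left,right edge about cookie axis [-26.1  23.8] left-axis offset -6.6 [-0.92  0.38]
rabbit 66 left,right edge about cookie axis [-23.9  17.1] left-axis offset -4.4 [-0.93  0.37]
rabbit 72 left,right edge about cookie axis [-21.3  26.3] left-axis offset -1.8 [-0.92  0.39]
```

View pics/rab.png

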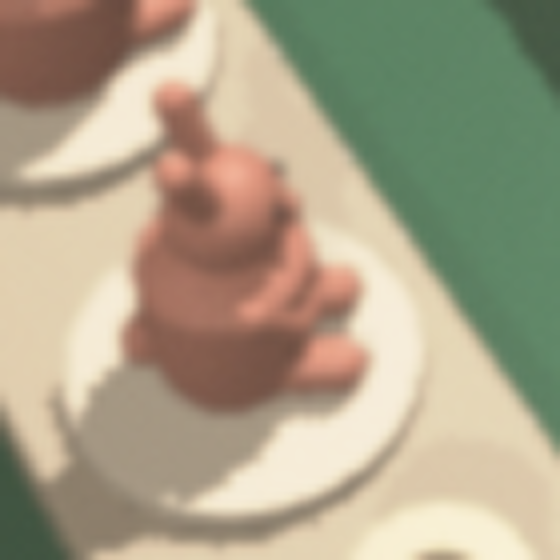

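View pics/rabT.png

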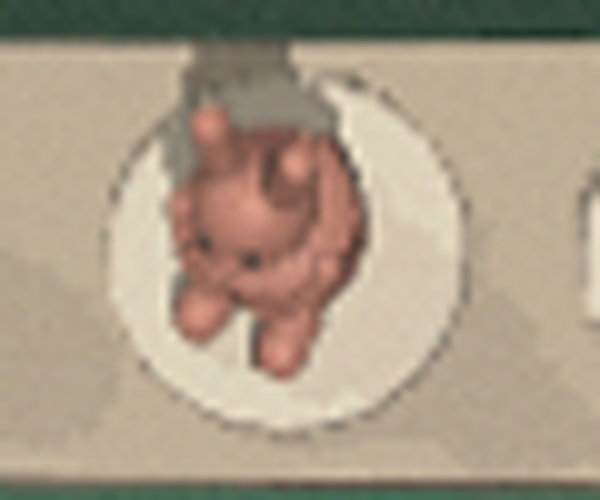

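Run:
```python
from job import *
st("end");close_job()
```

```text
end t 48.4 tcp [219.6 504.3 230. ] F [-0.64  1.02  0.35] open 62.9 q6 -0.2
the job is handed in; nothing more can be done
```

All four figures are standing upright on the kiln shelf cookies in the right order. Counting from the cones it runs elephant, owl, bear, rabbit, the same as the rack from the robot's left. I handed the job in at 48.4 s with the arm clear; no verdict is reported.

**Gripping and setting down:** Each pick closed to within about 1 mm of the figure's stated body width. Each figure touched its cookie at tool height 69.7 mm, against 69.5 mm expected, stopping at about 3.5–5.5 N.

**Final checks:**
- **Elephant, owl and bear:** the last pictures put them within about 2 mm of their cookie centres.
- **Rabbit:** the top view put it about 1 mm off centre, but the body edge in the scene view suggested 2–7 mm. That edge includes its tail; by eye it is 3–5 mm off, inside the 12 mm allowed, so I left it.
- **Heights:** two-view measurements gave 47–50 mm for the plaster bats (50 stated) and 54–55 mm for the cookies (54 stated).
- **Calibration:** the two cameras disagree by about 2.5 mm in x, so I used averaged positions.

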